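# Clamp a preserving jar, seat its screw band, back it off a quarter turn and hold it

### The job

Get the jar of apricots ready for the preserving bath: first turn the crank of the jar clamp clockwise until the sliding jaw grips the jar firmly against the fixed jaw, then screw the brass band down clockwise until it bottoms out and back it off a quarter turn (90 degrees) so that it can vent. Finish with the gripper still closed on the band, holding it there at the quarter turn, with the jar still clamped and standing flat on the clamp's base; leave the other things on the worktop alone.

Things in the scene. Friction and masses are not known exactly. Their poses are not given: they have to be found in the camera images.
- clamp: the jar clamp, fixed to the worktop: grey base plate 110 (x) x 290 (y) x 10 mm, a fixed V-shaped aluminium jaw (top 56 mm above the worktop) at its -y end, a red gear housing 80 x 84 mm, top 54 mm up, at its +y end. Origin at worktop height on its middle line, 75 mm from the seat, 85 mm from the crank's axis; y runs from the jar towards the crank, z up.
- clamp_seat (a point): the place on top of the clamp's base plate (10 mm above the worktop) where the centre of the jar's underside comes to stand once it is pressed home into the fixed jaw; axes as the clamp's. At the start the jar stands 4 to 9 mm from there towards the crank and up to 2 mm to the side; the closing jaw slides it home.
- crank_axis (a point): centre of the crank's vertical axis, on top of the gear housing, 56 mm above the worktop; axes as the clamp's
- crank (a joint): turn of the crank (rad), clockwise from above. At 0 (jaw open) its arm points along clamp +y; knob centre = crank_axis + 42 mm * (sin(value) along clamp x, cos(value) along clamp y). Jaw closes 6 mm per rad, pinches the jar at about 3.7; dead stop 4.4. Starts 0 to 1.5. About 5 N at the knob turns it, a brake keeps it where left; push on with 10 to 18 N at the knob to grip the jar firmly.
- knob_center (a point): centre of the crank's upright black knob, a cylinder 20 mm across and 48 mm high (24 mm above and below this point, 92 mm above the worktop); it spins freely on its own pin, so it can be held from above by a gripper of unchanging direction. The steel crank arm runs 24 mm below this point.
- clamp_jaw: the sliding V-shaped jaw (aluminium, rubber faces, 60 mm wide, top 56 mm above the worktop) on its steel rack; origin at worktop height at the centre of its V, where the axis of a jar seated in it would be; it slides along the clamp's -y onto the jar
- jar: the loose glass jar of apricots, 60 mm across, 92 mm high without band, about 0.4 kg, standing on the clamp's base plate between the jaws; origin at the centre of its underside, z up. Not clamped, it turns along with the band.
- jar_center (a point): point on the jar's axis 45 mm above its underside
- band: the brass screw band (cap) on the jar's mouth: a knurled ring 62 mm across and 24 mm high with a white middle and a red dot near the edge of the top; origin at the centre of its lower rim
- band_center (a point): centre of the band, 12 mm above its lower rim and 12 mm below its top; 94 mm above the worktop when the band is bottomed. Below the band the jar is no wider than 60 mm down to the jaws.
- band_turn (a joint): turn of the band on the jar's thread in rad: 0 = bottomed out (dead stop), growing as it is unscrewed (anticlockwise from above); it rises 0.6 mm per rad. Starts between 1.5 and 3.0, already started on the thread; light friction of about 0.05 N m keeps it where it is left. A quarter turn back from the bottom reads 1.57.
- tuna_tin: a low round tin, 86 mm across, 40 mm high; a bystander, origin at the centre of its underside
- chilli_jar: a closed jar of red paste with a grey lid, 60 mm across, 90 mm high; a bystander, origin at the centre of its underside
- lemon: a lemon, 72 x 57 x 58 mm; a bystander, origin at the centre of its underside
- salt_shaker: a salt shaker, 44 mm across, 90 mm high; a bystander, origin at the centre of its underside
- capsule_0: a red coffee capsule, 37 mm across, 28 mm high; a bystander, origin at the centre of its underside
- capsule_1: a blue coffee capsule, 37 mm across, 28 mm high; a bystander, origin at the centre of its underside
- capsule_2: a green coffee capsule, 37 mm across, 28 mm high; a bystander, origin at the centre of its underside
There are look-alikes about, which are no part of the job. Leave any blue look-alike of the jar alone.

How it is judged:
By the outcome, as a careful person would: the job done as asked, in the order asked, and still so for the second after the job is handed in, while the arm keeps its last pose, push and grip.
It also fails if it takes over 70 s, if anything falls off the work surface, if the arm or the gripper's body presses on something with over 40 N, if the wrist force passes 120 N, or if a joint passes its speed limit or range.

### The arm

A 6-joint arm with a two-finger parallel gripper is mounted at the origin on a cart in front of the work surface, level with it; the furniture and walls round the work are solid. World frame = base frame: x ahead of the robot, y to its left, z up, the work surface at z = 0. Lengths are in m, angles in rad, forces in N, time in s.
With the tool pointing down it reaches from about 0.25 to 0.775 m from the base axis. Payload 4 kg.
Tool frame: the origin (TCP) lies between the finger pads; the fingertips stand 14 mm ahead of it and the grasp point (between the pads) lies 5 mm behind it (bot.nose_length is the distance from the TCP to the fingertips, in m); z points along the fingers, y is the line along which they close (so a half turn about z gives the same grasp; the last joint's range is limited). The gripper opens to 94 mm and grips with 3 to 60 N. Pads are 16 mm wide; open, the fingers measure 119 mm over their backs; the gripper's body (75 mm by 177 mm) begins 78 mm behind the grasp point.
Start: joints at [1.137, 0.087, 1.371, -0, 1.684, -0.103], TCP at [0.179, 0.52, 0.22] pointing down, gripper open.
Joint ranges: [-3.1, 3.1], [-0.76, 2.03], [0.27, 2.55], [-1.08, 4.22], [0.17, 2.65], [-2.57, 2.57]. Speed limits (rad/s): [2.79, 2.79, 3.14, 3.14, 3.14, 3.14].

### API

Orientations are given as a unit quaternion [x, y, z, w].
In Python, from cell import bot gives the robot as it stands. The module is installed in compiled form; this text tells all that it offers.
- The arm moves only by the tool step_arm, never from a script. Its argument "targets" is one flat list of numbers, 6 for each row, row after row: the shift along the tool's x, y, z each as a share of 15 cm, from -1 to 1, then the turn, a rotation vector about the tool's x, y, z each as a share of 45 degrees, from -1 to 1. A call has 1 to 10 rows; each row is the pose to reach, as a shift and turn from the pose commanded when the call began, along the tool's axes at that moment; what a row does not reach only later rows make up. A row lasts 1/10 s, in which the tool goes at most 50 mm and 8.59 degrees, less where a joint would pass 70% of its speed; a pose out of reach is approached as far as the arm can. A call with a number of a shift or a turn outside -1 to 1 is refused whole. A call with a gripper value outside its range is refused whole. "fingers" is the opening, from 0 (shut) to 1 (fully open), set as the call begins (left out, the last holds). The fingers move at their own pace and stop on an object; "squeeze" is the grip in N (left out, the last holds). Time passes only in rows, so rows that repeat a pose let the fingers close. It gives the time, the measured TCP pose, the force, the opening and the grip force at its end, in the units of the state.
- bot.get_obs(): the state, without advancing time (a new reading comes with each control period).
- bot.get_image(name): name is "scene" or "side" or "wrist"; returns (picture, depth): 420x560x3 uint8, red, green, blue; 420x560 float32, m along the optical axis (not along the pixel's ray), 0 where there is no reading.
- bot.camera_model(name): a dict with "camera_matrix" (3x3 intrinsics, pixels), "R" (3x3) and "t" (3): a world point X has camera coordinates R X + t. Camera axes: x right, y down, z forward; pixel columns grow to the right and rows downward; lengths in m; the calibration is good to about 2 mm. A picture is of the moment at which its call begins: read the wrist's pose just before it. camera_model takes no time and is no camera call; for the wrist camera it gives the pose at the moment of the call.
- bot.sign_off(): hands the job in; it is judged then, once.
Trained networks look in the newest picture that a camera, given by its name, has taken for a name from the list of things; names that differ only in an ending like _2 or _b are one class to them, and where a whole thing is asked for, a point or a joint stands for the part that bears it (a point fixed in the world has none). Each returns a list of dicts, best first, with "confidence" (0 to 1); they miss things now and then, are a little off and sometimes report something else, mostly with a low value. They report only what shows in the picture. A call takes as long as a camera call. They do not tell look-alikes from the thing itself.
- bot.search_frame(name, camera): "centre" ([row, column] as shares, 0 to 1, of the picture: columns of its width, rows of its height, amid what is visible of it).
- bot.place_of(name, camera): "centre" ([row, column] as shares, 0 to 1, of the picture: columns of its width, rows of its height: a listed point, or the origin of a listed thing).
The state is a dict: "time_s": time; "joints": joint angles; "qvel": joint speeds; "joint_efforts": joint torques, N m; "ee_pos": TCP position; "tool_rot": TCP orientation; "contact_force": force on the tool from outside, world axes, zero at the start; "moment": the same for the moment, N m; "width": finger opening in m; "grip_force": force on a finger pad.
Only numpy, scipy, OpenCV 4.12 (cv2) and the standard library are available. Lean on these libraries where they do the work, as an engineer would, in place of code of your own. Each camera call takes 0.05 s, during which the arm holds its last target. There are 200 camera calls.

## Working session

There is one attempt and no reset: what is moved stays moved. The work goes in short steps, Python scripts to look and compute and a tool call to move; the robot and the scene stay as the last step left them, time stands still between calls to the robot, and variables do not carry over. Pictures are saved under pics/ and viewed, at most 10 in all, crops included, and the job is handed in when it is done.

Besides the shell and the picture viewer there is one more tool, called after "Emit:" as a command line: name --argument value ..., lists and objects as JSON in quotes. step_arm: Moves the arm, as the interface text tells. Its arguments: {"type":"object","properties":{"targets":{"type":"array"},"fingers":{"type":"number"},"squeeze":{"type":"number"}},"required":["targets"]}

```bash
mkdir -p pics
cat > h.py <<'E'
import numpy as np,cv2
from cell import bot
def snap(c,fn=None):
    im,d=bot.get_image(c); m=bot.camera_model(c)
    if fn: cv2.imwrite('pics/'+fn,im[:,:,::-1])
    return im,d,m
def ray(m,rc):  # rc shares -> origin, dir world
    K=m['camera_matrix'];R=np.array(m['R']);t=np.array(m['t'])
    u,v=rc[1]*560,rc[0]*420
    return -R.T@t, R.T@np.linalg.inv(K)@np.array([u,v,1.])
def atz(m,rc,z):
    o,d=ray(m,rc); return o+d*(z-o[2])/d[2]
def proj(m,X):
    p=m['camera_matrix']@(np.array(m['R'])@X+m['t']); return p[:2]/p[2]
Z=dict(clamp=0,clamp_seat=.01,crank_axis=.056,knob_center=.092,clamp_jaw=0,jar=.01,jar_center=.055,band_center=.095,tuna_tin=0,chilli_jar=0,lemon=0,salt_shaker=0,capsule_0=0)
E
python3 - <<'E'
from h import *
o=bot.get_obs();print(o['time_s'],o['ee_pos'],o['tool_rot'],o['width'])
for c in ['scene','side']:
    im,d,m=snap(c,c+'.png')
    print(c)
    for n in Z:
        for r in bot.place_of(n,c)[:3]:
            print(n,np.round(r['centre'],3),round(r['confidence'],2),atz(m,r['centre'],Z[n]).round(4))
E
```

```text
0.0 [0.17842714 0.51971363 0.21831532] [ 1.64635358e-01  9.86353915e-01 -1.03706807e-03 -2.77061091e-04] 0.09396949986291403
scene
clamp [0.537 0.509] 0.89 [ 0.4882 -0.0215  0.    ]
clamp_seat [0.508 0.535] 0.78 [ 0.4941 -0.1103  0.01  ]
clamp_seat [0.537 0.505] 0.48 [ 0.4819 -0.0028  0.01  ]
crank_axis [0.52  0.475] 0.72 [0.5045 0.0567 0.056 ]
knob_center [0.503 0.453] 0.42 [0.5238 0.0971 0.092 ]
clamp_jaw [0.518 0.531] 0.88 [ 0.4917 -0.0937  0.    ]
clamp_jaw [0.466 0.661] 0.36 [ 0.3924 -0.42    0.    ]
jar [0.503 0.542] 0.8 [ 0.493  -0.1316  0.01  ]
jar [0.503 0.648] 0.63 [ 0.3353 -0.2821  0.01  ]
jar_center [0.467 0.661] 0.97 [ 0.3373 -0.324   0.055 ]
jar_center [0.52  0.536] 0.69 [ 0.4227 -0.0242  0.055 ]
jar_center [0.486 0.541] 0.68 [ 0.4804 -0.1078  0.055 ]
band_center [0.452 0.652] 0.76 [ 0.3391 -0.2861  0.095 ]
tuna_tin [0.449 0.616] 0.83 [ 0.5015 -0.405   0.    ]
chilli_jar [0.7   0.361] 0.82 [ 0.4111  0.4213 -0.    ]
lemon [0.47  0.663] 0.48 [ 0.383  -0.4139  0.    ]
salt_shaker [0.429 0.568] 0.56 [ 0.6271 -0.3875  0.    ]
capsule_0 [0.661 0.279] 0.69 [0.5681 0.4644 0.   
[... 532 characters left out ...]
ar [0.505 0.545] 0.71 [ 0.3478 -0.2422  0.01  ]
jar_center [0.519 0.472] 0.87 [ 0.4938 -0.0667  0.055 ]
jar_center [0.474 0.548] 0.84 [ 0.3407 -0.2552  0.055 ]
band_center [0.494 0.481] 0.68 [ 0.4772 -0.0501  0.095 ]
band_center [0.448 0.543] 0.68 [ 0.3501 -0.2581  0.095 ]
band_center [0.512 0.479] 0.24 [0.4826 0.0183 0.095 ]
chilli_jar [0.763 0.55 ] 0.93 [0.4031 0.4205 0.    ]
lemon [0.473 0.513] 0.71 [ 0.4005 -0.4344  0.    ]
salt_shaker [0.48  0.421] 0.76 [ 0.6081 -0.4067  0.    ]
salt_shaker [0.541 0.476] 0.3 [ 0.487  -0.1238  0.    ]
capsule_0 [0.794 0.412] 0.83 [0.5641 0.4608 0.    ]
capsule_0 [0.804 0.459] 0.79 [0.5107 0.4764 0.    ]
capsule_0 [0.807 0.374] 0.52 [0.6051 0.4779 0.    ]
```

View pics/scene.png

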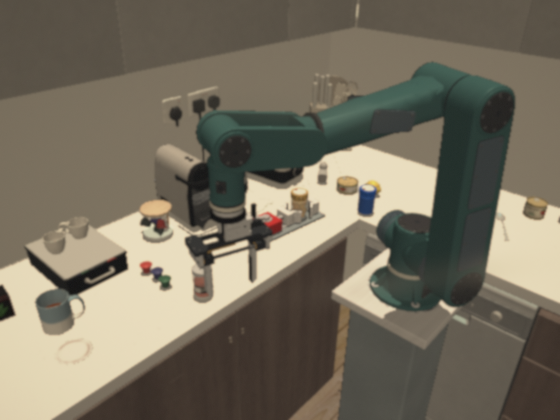

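View pics/side.png

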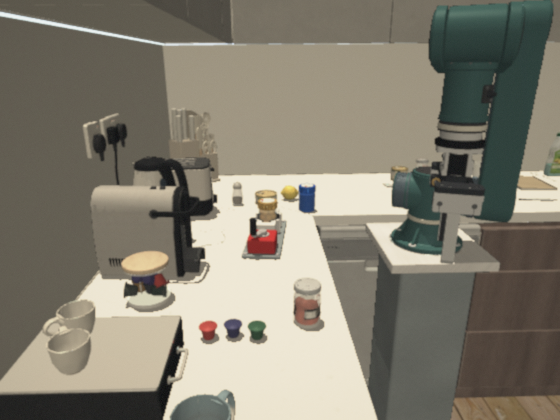

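Side view: clamp with its red housing at (262,240), black knob (253,227), apricot jar with brass band at (267,208). The blue jar at (307,198) is the look-alike and the red chilli jar is at (307,300). I'm moving the wrist above the clamp.

```bash
cat >> h.py <<'E'
from scipy.spatial.transform import Rotation as Ro
def down(yd):  # tool z down, tool y along world angle yd(rad)
    y=np.array([np.cos(yd),np.sin(yd),0]);z=np.array([0,0,-1.]);x=np.cross(y,z)
    return Ro.from_matrix(np.c_[x,y,z])
def go(P,yd=None,p=None,q=None):
    o=bot.get_obs();R0=Ro.from_quat(o['tool_rot'] if q is None else q);p0=np.array(o['ee_pos']) if p is None else p
    s=R0.inv().apply(np.array(P)-p0)/.15
    t=(R0.inv()*down(yd)).as_rotvec()/(np.pi/4) if yd is not None else np.zeros(3)
    return np.r_[s,t].round(3)
E
python3 - <<'E'
from h import *
R=Ro.from_quat(bot.get_obs()['tool_rot']);print(R.as_matrix().round(3))
print(go([.46,-.0,.3],np.arctan2(.142,.029)*0+1.37))
E
```

```text
[[-0.946  0.325  0.   ]
 [ 0.325  0.946  0.   ]
 [ 0.     0.    -1.   ]]
[-2.9   -2.671 -0.537  0.    -0.    -0.165]
```

Emit:
step_arm --targets '[-0.24,-0.22,-0.15,0,0,0,-0.48,-0.44,-0.3,0,0,0,-0.72,-0.66,-0.4,0,0,0,-0.97,-0.89,-0.53,0,0,0,-0.97,-0.89,-0.53,0,0,0]'

```text
time_s: 1.9
ee_pos: [0.2748, 0.3443, 0.3019]
tool_rot: [0.167, 0.986, 0.002, 0.002]
contact_force: [0.1, 1.0, 0.2]
width: 0.0941
grip_force: 0.0
```

Emit:
step_arm --targets '[-0.24,-0.22,0,0,0,0,-0.48,-0.44,0,0,0,0,-0.72,-0.66,0,0,0,0,-0.97,-0.89,0,0,0,0,-0.97,-0.89,0,0,0,0]'

```text
time_s: 2.4
ee_pos: [0.3693, 0.1689, 0.2983]
tool_rot: [0.169, 0.986, -0.001, 0.0]
contact_force: [-0.7, 0.3, -0.3]
width: 0.0939
grip_force: 0.0
```

Emit:
step_arm --targets '[-0.24,-0.22,0,0,0,-0.08,-0.48,-0.44,0,0,0,-0.16,-0.72,-0.66,0,0,0,-0.16,-0.97,-0.89,0,0,0,-0.16,-0.97,-0.89,0,0,0,-0.16,-0.97,-0.89,0,0,0,-0.16]'

```text
time_s: 3.0
ee_pos: [0.4616, 0.0, 0.2982]
tool_rot: [0.103, 0.995, 0.001, -0.001]
contact_force: [-0.2, 1.2, -0.1]
width: 0.0943
grip_force: 0.0
```

Run:
```python
from h import *
o=bot.get_obs();print(o['time_s'],o['ee_pos'],o['tool_rot'],o['contact_force'])
for c in ['wrist','side','scene']:
    im,d,m=snap(c,c+'2.png')
    print(c, (-np.array(m['R']).T@m['t']).round(3))
    for n in list(Z)[:8]:
        for r in bot.place_of(n,c)[:2]:
            print(n,np.round(r['centre'],3),round(r['confidence'],2),atz(m,r['centre'],Z[n]).round(4))
```

```text
3.0 [4.61587032e-01 4.31077909e-05 2.98172849e-01] [ 1.02899306e-01  9.94691058e-01  6.43826284e-04 -1.00895870e-03] [-0.15546139  1.21351037 -0.11663358]
wrist [0.387 0.017 0.463]
clamp [0.479 0.485] 0.58 [ 0.4931 -0.0192 -0.    ]
clamp [0.538 0.645] 0.25 [0.5609 0.1116 0.    ]
crank_axis [0.497 0.593] 0.63 [0.5075 0.0647 0.056 ]
crank_axis [0.518 0.392] 0.41 [ 0.4883 -0.0901  0.056 ]
knob_center [0.547 0.642] 0.93 [0.5311 0.0901 0.092 ]
clamp_jaw [0.486 0.418] 0.63 [ 0.4859 -0.0774  0.    ]
clamp_jaw [0.517 0.39 ] 0.45 [ 0.5011 -0.1062  0.    ]
jar [0.332 0.113] 0.95 [ 0.3408 -0.2921  0.01  ]
jar [0.497 0.406] 0.57 [ 0.4885 -0.0863  0.01  ]
jar_center [0.342 0.068] 0.94 [ 0.3436 -0.2956  0.055 ]
jar_center [0.521 0.388] 0.56 [ 0.4899 -0.0938  0.055 ]
band_center [0.538 0.384] 0.97 [ 0.4879 -0.0881  0.095 ]
band_center [0.345 0.026] 0.82 [ 0.3437 -0.2925  0.095 ]
side [0.489 1.191 0.519]
clamp [0.574 0.472] 0.91 [ 0.4956 -0.0098  0.    ]
clamp [0.541 0.469] 0.2 [ 0.5005 -0.1251  0.    ]
clamp_seat [0.541 0.48 ] 0.71 [ 0.4803 -0.0981  0.01  ]
crank_axis [0.551 0.472] 0.75 [0.494  0.0
[... 570 characters left out ...]
.118  0.909]
clamp [0.537 0.507] 0.79 [ 0.4894 -0.0196  0.    ]
clamp [0.68  0.293] 0.19 [0.5202 0.4716 0.    ]
clamp_seat [0.514 0.537] 0.87 [ 0.4788 -0.0972  0.01  ]
clamp_seat [0.658 0.278] 0.68 [0.5633 0.4688 0.01  ]
crank_axis [0.521 0.476] 0.81 [0.5024 0.0582 0.056 ]
knob_center [0.504 0.457] 0.61 [0.5172 0.0936 0.092 ]
knob_center [0.683 0.297] 0.23 [0.4104 0.5368 0.092 ]
clamp_jaw [0.507 0.54 ] 0.73 [ 0.5011 -0.1327  0.    ]
clamp_jaw [0.523 0.525] 0.68 [ 0.4906 -0.0735  0.    ]
jar [0.506 0.544] 0.94 [ 0.4861 -0.1271  0.01  ]
jar [0.536 0.503] 0.72 [ 0.488  -0.0044  0.01  ]
band_center [0.66  0.283] 0.73 [0.4553 0.528  0.095 ]
band_center [0.456 0.535] 0.46 [ 0.5014 -0.1117  0.095 ]
```

View pics/wrist2.png

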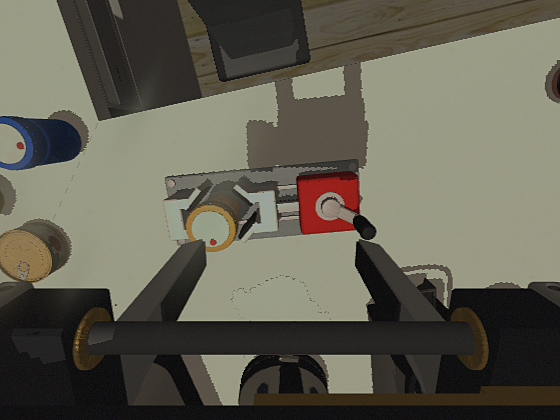

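Wrist view: clamp from (165,190) to (360,170), band with white top at (212,230), red housing (328,203), knob top (370,230), blue look-alike on the left (40,140). Next I measure with depth.

```bash
cat >> h.py <<'E'
def cloud(d,m):
    v,u=np.mgrid[:420,:560]; K=m['camera_matrix']
    c=np.stack([(u-K[0,2])/K[0,0]*d,(v-K[1,2])/K[1,1]*d,d],-1)
    return (c-np.array(m['t']))@np.array(m['R'])
def circ(P):
    A=np.c_[2*P,np.ones(len(P))];s=np.linalg.lstsq(A,(P**2).sum(1),rcond=None)[0];return s[:2],np.sqrt(s[2]+s[:2]@s[:2])
def rect(P):
    return cv2.minAreaRect((P*1000).astype(np.float32))
E
python3 - <<'E'
from h import *
im,d,m=snap('wrist');W=cloud(d,m);ok=(d>0)
r,g,b=[im[...,i].astype(int) for i in range(3)]
v,u=np.mgrid[:420,:560]
def rep(n,k):
    P=W[k];print(n,k.sum(),P.mean(0).round(4) if k.sum() else'', 'z',np.percentile(P[:,2],[5,50,95]).round(4) if k.sum() else'', rect(P[:,:2]) if k.sum()>5 else '')
red=ok&(r>140)&(g<60)&(b<60)&(u>290)&(u<370)&(v>160)&(v<240)
rep('redtop',red&(abs(W[...,2]-.054)<.006))
box=ok&(u>150)&(u<385)&(v>150)&(v<255)
rep('top band',box&(u<240)&(W[...,2]>.1))
rep('knobtop',box&(u>345)&(W[...,2]>.105))
rep('knob',box&(u>345)&(W[...,2]>.075))
rep('base',box&(abs(W[...,2]-.01)<.004))
rep('hub',box&(u>300)&(u<345)&(W[...,2]>.057))
rep('jaws',box&(abs(W[...,2]-.056)<.004)&(r<250)&(abs(r-g)<30)&(u<290)&(r>120))
rep('rotmark',box&(u<240)&(W[...,2]>.09)&(r>120)&(g<80))
E
```

```text
redtop 1861 [0.4989 0.056  0.0531] z [0.0518 0.0531 0.0545] ((502.9029846191406, 60.244667053222656), (76.83787536621094, 73.68168640136719), 83.9346694946289)
top band 2209 [ 0.4776 -0.0828  0.1379] z [0.1047 0.107  0.3012] ((474.0015563964844, -86.40410614013672), (61.231876373291016, 88.04403686523438), 70.05818176269531)
knobtop 587 [0.4886 0.0683 0.2246] z [0.1114 0.2895 0.3056] ((499.1602783203125, 74.21121215820312), (90.04820251464844, 19.514135360717773), 34.6178092956543)
knob 724 [0.4949 0.0726 0.1991] z [0.0835 0.1162 0.3053] ((499.7516784667969, 73.3074951171875), (89.96526336669922, 19.781118392944336), 36.66751480102539)
base 4292 [ 0.4695 -0.0328  0.0093] z [0.0075 0.0092 0.012 ] ((492.73779296875, -30.82489013671875), (289.5854187011719, 110.11088562011719), 83.4493179321289)
hub 368 [0.5042 0.0631 0.0654] z [0.0625 0.0657 0.0672] ((504.6244201660156, 64.87857055664062), (33.865020751953125, 25.328636169433594), 66.7978286743164)
jaws 1842 [ 0.4835 -0.084   0.0551] z [0.0538 0.0551 0.0565] ((485.88482666015625, -88.63792419433594), (153.25045776367188, 82.29536437988281), 83.49639129638672)
rotmark 27 [ 0.5036 -0.0932  0.1081] z [0.1072 0.1081 0.109 ] ((503.39117431640625, -92.92446899414062), (6.999713897705078, 5.631059646606445), 18.14940643310547)
```

Run:
```python
from h import *
im,d,m=snap('wrist');W=cloud(d,m);z=W[...,2]
v,u=np.mgrid[:420,:560];near=np.hypot(W[...,0]-.53,W[...,1]-.09)<.045
k=near&(z>.112)&(z<.125);P=W[k];print('ktop',k.sum(),P.mean(0),rect(P[:,:2]),circ(P[:,:2]))
k=near&(z>.08)&(z<.125);P=W[k];print('kall',k.sum(),rect(P[:,:2]))
k=(u<250)&(z>.103)&(z<.112)&(np.hypot(W[...,0]-.488,W[...,1]+.088)<.05);P=W[k];print('band',k.sum(),cv2.minEnclosingCircle((P[:,:2]*1000).astype(np.float32)),P.mean(0))
yh=np.array([np.cos(np.radians(83.5)),np.sin(np.radians(83.5))]);xh=np.array([yh[1],-yh[0]])
k=(np.hypot(W[...,0]-.505,W[...,1]-.062)<.03)&(z>.061)&(z<.085);P=W[k];print('hub/arm',P.mean(0))
C=np.array([.505,.062])
for n,K in [('knob',P.mean(0)[:2])]: print((K-C)@xh,(K-C)@yh)
img=im[150:260,150:400];cv2.imwrite('pics/c3.png',cv2.resize(img[:,:,::-1],None,fx=3.2,fy=3.2,interpolation=cv2.INTER_CUBIC))
o,dd=ray(m,(.5,.5))
for s in [(0,0)]: print(proj(m,np.r_[C,.056]))
```

```text
ktop 186 [0.52742571 0.09425782 0.11467238] ((527.9401245117188, 94.36463165283203), (18.063318252563477, 18.183231353759766), 42.44036102294922) (array([0.52769634, 0.09439279]), np.float64(0.006641072474878063))
kall 347 ((527.7140502929688, 94.21511840820312), (18.59872817993164, 19.560178756713867), 42.440364837646484)
band 1794 ((486.62530517578125, -91.29167175292969), 31.176437377929688) [ 0.48484794 -0.08997294  0.10672629]
hub/arm [0.507359   0.06732057 0.06551057]
0.0017415347350772474 0.005553411735217116
[331.07529408 206.85354936]
```

View pics/c3.png

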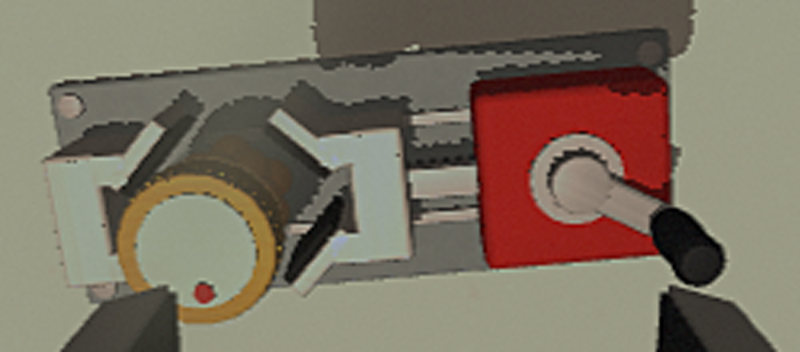

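The crop confirms the apricot jar (brass band, red dot) in the clamp with the crank on the red housing. The geometry is consistent: crank axis ≈ (.503,.060), knob ≈ (.528,.094), 42 mm apart, crank ≈ 0.51 rad, and the seat ≈ 7.5 mm from the jar.

Run:
```python
from h import *
print(np.round(bot.get_obs()['joints'],2))
print(go([.5277,.0943,.14],np.radians(138.7)),go([.5277,.0943,.14],np.radians(-41.3)))
```

```text
[-0.12 -0.11  1.41  0.    1.84 -1.49]
[-0.304  0.708  1.06   0.     0.    -1.343] [-0.304  0.708  1.06   0.    -0.     2.657]
```

Emit:
step_arm --targets '[-0.1,0.2,0.15,0,0,-0.18,-0.2,0.4,0.3,0,0,-0.36,-0.3,0.71,0.5,0,0,-0.54,-0.3,0.71,0.6,0,0,-0.72,-0.3,0.71,0.7,0,0,-0.9,-0.3,0.71,0.7,0,0,-1,-0.3,0.71,0.7,0,0,-1,-0.3,0.71,0.7,0,0,-1]' --fingers 0.55

```text
time_s: 5.25
ee_pos: [0.5274, 0.0947, 0.1943]
tool_rot: [-0.285, 0.958, -0.0, 0.0]
contact_force: [-0.4, 0.3, 1.2]
width: 0.0516
grip_force: 0.0
```

Run:
```python
from h import *
o=bot.get_obs();print(o['time_s'],o['ee_pos'],o['width'],np.round(o['joints'],2),o['contact_force'])
im,d,m=snap('wrist','w4.png');W=cloud(d,m);z=W[...,2]
for r in bot.place_of('knob_center','wrist'): print(r['confidence'],atz(m,r['centre'],.092))
k=(np.hypot(W[...,0]-.528,W[...,1]-.094)<.02)&(z>.112)&(z<.125);P=W[k];print(k.sum(),rect(P[:,:2]) if k.sum()>5 else'')
print(go([.5277,.0943,.095],np.radians(123)))
```

```text
5.25 [0.52735084 0.09474824 0.19429246] 0.0515787416188993 [ 0.07  0.06  1.45  0.    1.63 -2.08] [-0.44507637  0.336191    1.22674303]
412 ((527.8590698242188, 94.32655334472656), (19.051801681518555, 19.107189178466797), 59.176937103271484)
[ 0.001 -0.002  0.665 -0.001  0.002  0.004]
```

View pics/w4.png

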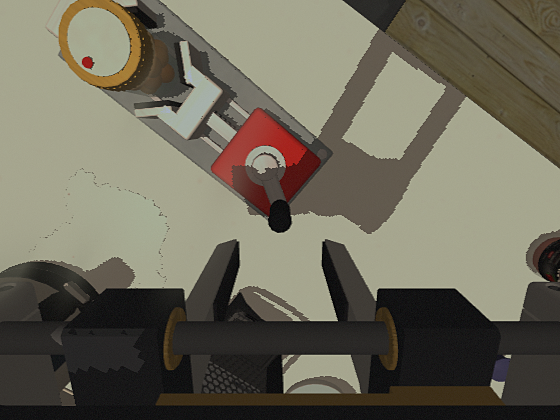

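The knob at (280,213) lies centred between the fingers. I descend and grip.

Emit:
step_arm --targets '[0,0,0.2,0,0,0,0,0,0.4,0,0,0,0,0,0.55,0,0,0,0,0,0.66,0,0,0,0,0,0.66,0,0,0,0,0,0.66,0,0,0]'

```text
time_s: 5.95
ee_pos: [0.5275, 0.0947, 0.0957]
tool_rot: [-0.286, 0.958, -0.0, 0.0]
contact_force: [-0.1, 0.5, 0.7]
width: 0.0518
grip_force: 0.0
```

Emit:
step_arm --targets '[0,0,0,0,0,0,0,0,0,0,0,0,0,0,0,0,0,0,0,0,0,0,0,0,0,0,0,0,0,0,0,0,0,0,0,0,0,0,0,0,0,0]' --fingers 0 --squeeze 30

```text
time_s: 6.65
ee_pos: [0.5276, 0.0944, 0.0955]
tool_rot: [-0.286, 0.958, -0.0, 0.001]
contact_force: [0.7, -0.9, 2.9]
width: 0.0195
grip_force: 30.0
```

Run:
```python
from h import *
o=bot.get_obs();print(o['time_s'],o['ee_pos'],o['contact_force'])
B=np.radians(83.5);yh=np.array([np.cos(B),np.sin(B)]);xh=np.array([yh[1],-yh[0]])
C=np.array([.5031,.0602]);R=Ro.from_quat(o['tool_rot'])
K=lambda v:np.r_[C+.042*(np.sin(v)*xh+np.cos(v)*yh),0]
prev=.51
for ve in [.51+.8,.51+1.6,.51+2.4,.51+3.0, 3.9,4.1]:
    n=8 
    print(ve,K(ve)); print([float(x) for i in range(1,n+1) for x in np.r_[(R.inv().apply(K(prev+(ve-prev)*i/n)-K(prev))/.15).round(2)+0.,0,0,0,0]])
    prev=ve
```

```text
6.65 [0.52764534 0.0944346  0.09550542] [ 0.66543579 -0.90623207  2.936818  ]
1.31 [0.54464487 0.06636633 0.        ]
[-0.01, -0.03, 0.0, 0.0, 0.0, 0.0, 0.0, -0.01, -0.05, 0.0, 0.0, 0.0, 0.0, 0.0, -0.02, -0.08, 0.0, 0.0, 0.0, 0.0, 0.0, -0.02, -0.11, 0.0, 0.0, 0.0, 0.0, 0.0, -0.02, -0.14, 0.0, 0.0, 0.0, 0.0, 0.0, -0.01, -0.17, 0.0, 0.0, 0.0, 0.0, 0.0, 0.0, -0.19, 0.0, 0.0, 0.0, 0.0, 0.0, 0.01, -0.22, 0.0, 0.0, 0.0, 0.0, 0.0]
2.1100000000000003 [0.53646804 0.03469365 0.        ]
[0.01, -0.02, 0.0, 0.0, 0.0, 0.0, 0.0, 0.03, -0.05, 0.0, 0.0, 0.0, 0.0, 0.0, 0.05, -0.07, 0.0, 0.0, 0.0, 0.0, 0.0, 0.07, -0.09, 0.0, 0.0, 0.0, 0.0, 0.0, 0.09, -0.11, 0.0, 0.0, 0.0, 0.0, 0.0, 0.11, -0.12, 0.0, 0.0, 0.0, 0.0, 0.0, 0.14, -0.14, 0.0, 0.0, 0.0, 0.0, 0.0, 0.16, -0.15, 0.0, 0.0, 0.0, 0.0, 0.0]
2.91 [0.50805061 0.01849279 0.        ]
[0.03, -0.01, 0.0, 0.0, 0.0, 0.0, 0.0, 0.05, -0.01, 0.0, 0.0, 0.0, 0.0, 0.0, 0.08, -0.02, 0.0, 0.0, 0.0, 0.0, 0.0, 0.11, -0.02, 0.0, 0.0, 0.0, 0.0, 0.0, 0.14, -0.01, 0.0, 0.0, 0.0, 0.0, 0.0, 0.17, -0.01, 0.0, 0.0, 0.0, 0.0, 0.0, 0.19, 0.0, 0.0, 0.0, 0.0, 0.0, 0.0, 0.22, 0.
[... 326 characters left out ...]
 0.12, 0.11, 0.0, 0.0, 0.0, 0.0, 0.0]
3.9 [0.47094804 0.03317684 0.        ]
[0.01, 0.01, 0.0, 0.0, 0.0, 0.0, 0.0, 0.01, 0.02, 0.0, 0.0, 0.0, 0.0, 0.0, 0.02, 0.04, 0.0, 0.0, 0.0, 0.0, 0.0, 0.02, 0.05, 0.0, 0.0, 0.0, 0.0, 0.0, 0.03, 0.06, 0.0, 0.0, 0.0, 0.0, 0.0, 0.03, 0.08, 0.0, 0.0, 0.0, 0.0, 0.0, 0.03, 0.09, 0.0, 0.0, 0.0, 0.0, 0.0, 0.03, 0.1, 0.0, 0.0, 0.0, 0.0, 0.0]
4.1 [0.46622026 0.04010311 0.        ]
[0.0, 0.01, 0.0, 0.0, 0.0, 0.0, 0.0, 0.0, 0.01, 0.0, 0.0, 0.0, 0.0, 0.0, 0.0, 0.02, 0.0, 0.0, 0.0, 0.0, 0.0, 0.0, 0.03, 0.0, 0.0, 0.0, 0.0, 0.0, 0.0, 0.03, 0.0, 0.0, 0.0, 0.0, 0.0, 0.0, 0.04, 0.0, 0.0, 0.0, 0.0, 0.0, 0.0, 0.05, 0.0, 0.0, 0.0, 0.0, 0.0, 0.0, 0.06, 0.0, 0.0, 0.0, 0.0, 0.0]
```

Emit:
step_arm --targets '[-0.01,-0.03,0,0,0,0,-0.015,-0.055,0,0,0,0,-0.02,-0.08,0,0,0,0,-0.02,-0.11,0,0,0,0,-0.015,-0.14,0,0,0,0,-0.01,-0.165,0,0,0,0,0,-0.19,0,0,0,0,0.01,-0.215,0,0,0,0,0.01,-0.215,0,0,0,0]'

```text
time_s: 7.55
ee_pos: [0.5441, 0.0677, 0.0955]
tool_rot: [-0.286, 0.958, 0.001, 0.001]
contact_force: [-0.8, 4.9, 3.6]
width: 0.0195
grip_force: 30.0
```

Emit:
step_arm --targets '[0.015,-0.025,0,0,0,0,0.03,-0.05,0,0,0,0,0.05,-0.07,0,0,0,0,0.07,-0.09,0,0,0,0,0.09,-0.11,0,0,0,0,0.11,-0.125,0,0,0,0,0.135,-0.14,0,0,0,0,0.16,-0.15,0,0,0,0,0.16,-0.15,0,0,0,0]'

```text
time_s: 8.45
ee_pos: [0.5363, 0.0352, 0.0955]
tool_rot: [-0.286, 0.958, 0.0, 0.001]
contact_force: [0.5, 4.6, 4.0]
width: 0.0193
grip_force: 30.0
```

Emit:
step_arm --targets '[0.025,-0.01,0,0,0,0,0.05,-0.015,0,0,0,0,0.08,-0.02,0,0,0,0,0.11,-0.02,0,0,0,0,0.14,-0.015,0,0,0,0,0.165,-0.01,0,0,0,0,0.19,0,0,0,0,0,0.215,0.01,0,0,0,0,0.215,0.01,0,0,0,0]'

```text
time_s: 9.35
ee_pos: [0.5092, 0.0189, 0.0955]
tool_rot: [-0.286, 0.958, -0.0, 0.002]
contact_force: [2.8, 4.5, 3.2]
width: 0.0195
grip_force: 30.0
```

```bash
cat > crank.py <<'E'
from h import *
o=bot.get_obs();print(o['time_s'],o['ee_pos'],o['contact_force'],np.round(o['joints'],2))
B=np.radians(83.5);yh=np.array([np.cos(B),np.sin(B)]);xh=np.array([yh[1],-yh[0]])
C=np.array([.5031,.0602]);R=Ro.from_quat(o['tool_rot'])
D=o['ee_pos'][:2]-C;v=np.arctan2(D@xh,D@yh)%(2*np.pi);t=np.cos(v)*xh-np.sin(v)*yh
print('crank',v,'r',np.hypot(*D),'tangential push',-np.dot(o['contact_force'][:2],t))
K=lambda v:np.r_[C+.042*(np.sin(v)*xh+np.cos(v)*yh),o['ee_pos'][2]]
for a in [.2,.4,.6,.8]: print(round(v+a,2),(R.inv().apply(K(v+a)-o['ee_pos'])/.15).round(3))
E
python3 crank.py
```

```text
9.35 [0.50922162 0.0188829  0.09547335] [2.82598999 4.47089061 3.1749898 ] [-0.07  0.05  1.66  0.    1.43 -2.23]
crank 2.881054504774499 r 0.04176812977470625 tangential push 3.450735798596628
3.08 [ 0.049  0.027 -0.   ]
3.28 [ 0.09   0.064 -0.   ]
3.48 [ 0.124  0.109 -0.001]
3.68 [ 0.147  0.16  -0.001]
```

Tracking the circle well (2.88 rad). I continue towards pinch.

Emit:
step_arm --targets '[0.025,0.01,0,0,0,0,0.045,0.025,0,0,0,0,0.07,0.04,0,0,0,0,0.085,0.06,0,0,0,0,0.1,0.08,0,0,0,0,0.12,0.105,0,0,0,0,0.12,0.105,0,0,0,0]'

```text
time_s: 10.05
ee_pos: [0.4863, 0.0217, 0.0955]
tool_rot: [-0.286, 0.958, -0.001, 0.003]
contact_force: [5.5, 3.1, 2.0]
width: 0.0196
grip_force: 30.0
```

Emit:
step_arm --targets '[0.01,0.015,0,0,0,0,0.015,0.03,0,0,0,0,0.02,0.045,0,0,0,0,0.02,0.045,0,0,0,0]'

```text
time_s: 10.45
ee_pos: [0.4804, 0.0247, 0.0955]
tool_rot: [-0.286, 0.958, -0.002, 0.002]
contact_force: [5.5, 0.8, 1.1]
width: 0.0196
grip_force: 30.0
```

```bash
python3 crank.py
```

```text
10.45 [0.48044026 0.0246929  0.09550674] [5.54887167 0.80070237 1.12431123] [-0.07 -0.01  1.72 -0.    1.42 -2.22]
crank 3.5961635214913135 r 0.04212146718760222 tangential push 4.246781040433864
3.8 [ 0.017  0.053 -0.   ]
4.0 [ 0.024  0.109 -0.001]
4.2 [ 0.02   0.165 -0.001]
4.4 [ 0.004  0.218 -0.001]
```

Emit:
step_arm --targets '[0.005,0.015,0,0,0,0,0.01,0.03,0,0,0,0,0.015,0.045,0,0,0,0,0.015,0.045,0,0,0,0]'

```text
time_s: 10.85
ee_pos: [0.4757, 0.0281, 0.0955]
tool_rot: [-0.286, 0.958, -0.003, 0.003]
contact_force: [7.6, -1.7, 0.2]
width: 0.0194
grip_force: 30.0
```

```bash
python3 crank.py
```

```text
10.85 [0.4757072  0.02811616 0.09552444] [ 7.61474518 -1.66009864  0.15361933] [-0.06 -0.02  1.73 -0.    1.42 -2.21]
crank 3.7348353857481804 r 0.042186943234785904 tangential push 6.869068607347645
3.93 [ 0.009  0.055 -0.   ]
4.13 [ 0.008  0.111 -0.001]
4.33 [-0.004  0.166 -0.001]
4.53 [-0.026  0.217 -0.002]
```

Pinching begins. I push on in small steps.

Emit:
step_arm --targets '[0.003,0.015,0,0,0,0,0.005,0.03,0,0,0,0,0.005,0.03,0,0,0,0]'

```text
time_s: 11.15
ee_pos: [0.4742, 0.0296, 0.0957]
tool_rot: [-0.286, 0.958, -0.006, 0.004]
contact_force: [11.3, -6.1, -4.0]
width: 0.0196
grip_force: 30.0
```

```bash
python3 crank.py
```

```text
11.15 [0.4741613  0.0295985  0.09566971] [11.32368923 -6.10083915 -3.95186078] [-0.05 -0.03  1.74 -0.01  1.42 -2.2 ]
crank 3.785624223856491 r 0.042117696789457246 tangential push 12.419299169614177
3.99 [ 0.007  0.056 -0.001]
4.19 [ 0.003  0.111 -0.002]
4.39 [-0.012  0.165 -0.002]
4.59 [-0.037  0.215 -0.003]
```

Emit:
step_arm --targets '[0,0.012,0,0,0,0,0,0.012,0,0,0,0,0,0.012,0,0,0,0]'

```text
time_s: 11.45
ee_pos: [0.4737, 0.0301, 0.0957]
tool_rot: [-0.285, 0.958, -0.007, 0.004]
contact_force: [11.6, -8.9, -4.0]
width: 0.0193
grip_force: 30.0
```

```bash
python3 crank.py
```

```text
11.45 [0.47371315 0.03006759 0.09569865] [11.64320006 -8.93594669 -3.98739421] [-0.05 -0.03  1.74 -0.01  1.42 -2.2 ]
crank 3.801018738967394 r 0.04208977807703525 tangential push 14.574490198405407
4.0 [ 0.006  0.056 -0.001]
4.2 [ 0.002  0.111 -0.002]
4.4 [-0.014  0.165 -0.003]
4.6 [-0.04   0.215 -0.003]
```

Gripped firmly at 14.6 N push. I ease off, open and rise.

Emit:
step_arm --targets '[0,-0.02,0,0,0,0,0,-0.05,0,0,0,0,0,-0.05,0,0,0,0]'

```text
time_s: 11.75
ee_pos: [0.4755, 0.0281, 0.0954]
tool_rot: [-0.286, 0.958, -0.001, 0.003]
contact_force: [6.7, 2.7, 1.0]
width: 0.0194
grip_force: 30.0
```

Emit:
step_arm --targets '[0,0,0,0,0,0,0,0,0,0,0,0,0,0,0,0,0,0,0,0,0,0,0,0]' --fingers 0.55

```text
time_s: 12.15
ee_pos: [0.472, 0.0285, 0.0944]
tool_rot: [-0.286, 0.958, -0.0, -0.001]
contact_force: [-0.4, 0.7, 0.0]
width: 0.0478
grip_force: 0.0
```

Emit:
step_arm --targets '[0,0,-0.2,0,0,0,0,0,-0.5,0,0,0,0,0,-0.8,0,0,0,0,0,-0.95,0,0,0,0,0,-0.95,0,0,0,0,0,-0.95,0,0,0]'

```text
time_s: 12.75
ee_pos: [0.4723, 0.0288, 0.2368]
tool_rot: [-0.286, 0.958, 0.0, -0.0]
contact_force: [-0.2, 0.7, -0.1]
width: 0.0516
grip_force: 0.0
```

Run:
```python
from h import *
o=bot.get_obs();print(o['time_s'],o['ee_pos'],o['contact_force'],o['joints'],o['tool_rot'])
im,d,m=snap('wrist','w5.png');W=cloud(d,m);z=W[...,2]
B=np.radians(83.5);yh=np.array([np.cos(B),np.sin(B)]);xh=np.array([yh[1],-yh[0]]);C=np.array([.5031,.0602])
k=(np.hypot(W[...,0]-.474,W[...,1]-.03)<.025)&(z>.112)&(z<.125);P=W[k][:,:2]
if k.sum()>20:
    c=np.array(rect(P)[0])/1000;D=c-C;print('knob',c,np.arctan2(D@xh,D@yh)%6.283,np.hypot(*D))
S=np.array([.4850,-.0988])
k=(z>.101)&(z<.112)&(np.hypot(W[...,0]-S[0],W[...,1]-S[1])<.045);P=W[k]
print('band',k.sum(),cv2.minEnclosingCircle((P[:,:2]*1000).astype(np.float32)),np.median(P[:,2]),'seat',S)
r,g,b=[im[...,i].astype(int) for i in range(3)]
kk=k&(r>120)&(g<80);print('dot',kk.sum(),W[kk].mean(0) if kk.sum() else'')
for r in bot.place_of('band_center','wrist'): print(r['confidence'],atz(m,r['centre'],.095))
```

```text
12.75 [0.47232597 0.02876116 0.2367893 ] [-0.21690516  0.68155858 -0.14855882] [-5.89355664e-02 -8.73062080e-02  1.51121638e+00 -2.04466784e-04
  1.71825793e+00 -2.20998357e+00] [-2.86058429e-01  9.58212128e-01  3.37517963e-06 -3.04956027e-04]
knob [0.47531668 0.02861816] 3.7494605271130923 0.04206335010302998
band 3439 ((483.5617980957031, -97.50114440917969), 31.19464111328125) 0.10550317802445792 seat [ 0.485  -0.0988]
dot 48 [ 0.50097712 -0.10019468  0.10669122]
0.96 [ 0.4836986  -0.09762571  0.095     ]
```

View pics/w5.png

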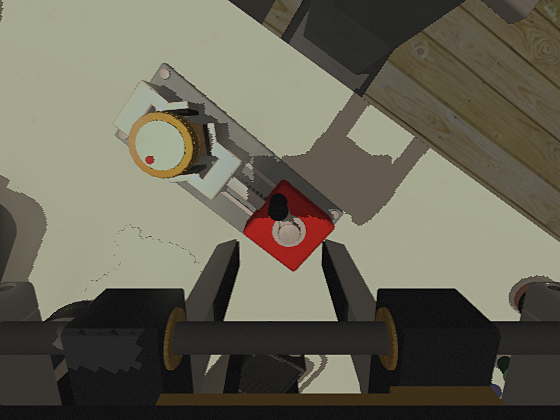

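The knob settled back to 3.75 while I eased off (it reached 3.80 under push), and the jar is home. To be safe I re-grip, push again and release without easing back.

Emit:
step_arm --targets '[-0.015,-0.012,0.25,0,0,0,-0.015,-0.012,0.5,0,0,0,-0.015,-0.012,0.75,0,0,0,-0.015,-0.012,0.94,0,0,0,-0.015,-0.012,0.94,0,0,0,-0.015,-0.012,0.94,0,0,0]'

```text
time_s: 13.45
ee_pos: [0.4744, 0.0286, 0.0953]
tool_rot: [-0.286, 0.958, 0.001, -0.002]
contact_force: [0.3, -0.1, 0.6]
width: 0.0513
grip_force: 0.0
```

Emit:
step_arm --targets '[0,0,0,0,0,0,0,0,0,0,0,0,0,0,0,0,0,0,0,0,0,0,0,0,0,0,0,0,0,0]' --fingers 0 --squeeze 30

```text
time_s: 13.95
ee_pos: [0.4761, 0.0284, 0.0973]
tool_rot: [-0.286, 0.958, -0.0, 0.001]
contact_force: [-0.3, -0.6, 0.4]
width: 0.0192
grip_force: 30.0
```

Emit:
step_arm --targets '[0.003,0.015,0,0,0,0,0.005,0.03,0,0,0,0,0.007,0.04,0,0,0,0,0.007,0.04,0,0,0,0]'

```text
time_s: 14.35
ee_pos: [0.4748, 0.0297, 0.0975]
tool_rot: [-0.286, 0.958, -0.005, 0.003]
contact_force: [8.0, -8.4, -2.8]
width: 0.0194
grip_force: 30.0
```

```bash
python3 crank.py
```

```text
14.35 [0.4747743  0.02966384 0.09748916] [ 7.99660407 -8.40106212 -2.83845695] [-0.05 -0.03  1.73 -0.01  1.43 -2.2 ]
crank 3.7760087700385196 r 0.041650955663322956 tangential push 11.576001256649441
3.98 [ 0.01   0.055 -0.001]
4.18 [ 0.007  0.111 -0.001]
4.38 [-0.007  0.165 -0.002]
4.58 [-0.032  0.215 -0.002]
```

Emit:
step_arm --targets '[0.003,0.015,0,0,0,0,0.006,0.026,0,0,0,0,0.006,0.026,0,0,0,0]'

```text
time_s: 14.65
ee_pos: [0.4735, 0.0309, 0.0976]
tool_rot: [-0.285, 0.958, -0.007, 0.005]
contact_force: [11.5, -10.4, -6.8]
width: 0.0196
grip_force: 30.0
```

```bash
python3 crank.py
```

```text
14.65 [0.47350491 0.03085653 0.09759059] [ 11.52837549 -10.44764796  -6.81675867] [-0.05 -0.03  1.74 -0.01  1.42 -2.2 ]
crank 3.8178136627476764 r 0.04167623691878261 tangential push 15.535991080859114
4.02 [ 0.008  0.055 -0.001]
4.22 [ 0.002  0.111 -0.002]
4.42 [-0.014  0.164 -0.003]
4.62 [-0.041  0.213 -0.003]
```

Emit:
step_arm --targets '[0,0,0,0,0,0,0,0,0,0,0,0,0,0,0,0,0,0,0,0,0,0,0,0]' --fingers 0.55

```text
time_s: 15.05
ee_pos: [0.4679, 0.0362, 0.0962]
tool_rot: [-0.286, 0.958, 0.001, -0.0]
contact_force: [-0.4, 0.3, 0.1]
width: 0.0474
grip_force: 0.0
```

Emit:
step_arm --targets '[0,0,-0.2,0,0,0,0,0,-0.5,0,0,0,0,0,-0.8,0,0,0,0,0,-0.93,0,0,0,0,0,-0.93,0,0,0,0,0,-0.93,0,0,0]'

```text
time_s: 15.65
ee_pos: [0.4678, 0.0362, 0.2349]
tool_rot: [-0.286, 0.958, 0.001, -0.001]
contact_force: [-0.9, 0.2, 0.2]
width: 0.0517
grip_force: 0.0
```

```bash
cat > chk.py <<'E'
from h import *
import sys
o=bot.get_obs();print(o['time_s'],o['ee_pos'],o['contact_force'],np.round(o['joints'],2))
im,d,m=snap('wrist',sys.argv[1] if len(sys.argv)>1 else None);W=cloud(d,m);z=W[...,2]
B=np.radians(83.5);yh=np.array([np.cos(B),np.sin(B)]);xh=np.array([yh[1],-yh[0]]);C=np.array([.5031,.0602])
k=(np.hypot(W[...,0]-.474,W[...,1]-.03)<.025)&(z>.112)&(z<.125);P=W[k][:,:2]
if k.sum()>20:
    c=np.array(rect(P)[0])/1000;D=c-C;print('knob',c,np.arctan2(D@xh,D@yh)%6.283,np.hypot(*D))
S=np.array([.4850,-.0988])
k=(z>.101)&(z<.112)&(np.hypot(W[...,0]-S[0],W[...,1]-S[1])<.045);P=W[k]
c,R=cv2.minEnclosingCircle((P[:,:2]*1000).astype(np.float32));c=np.array(c)/1000
print('band',k.sum(),c,R,np.median(P[:,2]))
r,g,b=[im[...,i].astype(int) for i in range(3)]
kk=k&(r>120)&(g<80)
if kk.sum(): D=W[kk].mean(0)[:2]-c;print('dot ang',np.degrees(np.arctan2(D[1],D[0])),np.hypot(*D))
for y in [123,78,150]: print(y,go([*c,.2],np.radians(y)))
E
python3 chk.py
```

```text
15.65 [0.46782538 0.03619147 0.23492472] [-0.93608949  0.2196483   0.24469073] [-0.04 -0.1   1.52  0.    1.72 -2.2 ]
knob [0.47498819 0.02844028] 3.7525053680022973 0.04241407497580011
band 3487 [ 0.48384897 -0.09781403] 31.36336326599121 0.1056590422722488
dot ang -8.351654040426004 0.017494485274095816
123 [ 0.397 -0.807  0.225  0.003 -0.004  0.006]
78 [ 0.397 -0.807  0.225  0.002 -0.005  1.006]
150 [ 0.397 -0.807  0.225  0.004 -0.003 -0.594]
```

Crank rests at 3.75, jar home. Now over the band with the gripper open.

Emit:
step_arm --targets '[0.1,-0.2,0,0,0,0.1,0.2,-0.4,0,0,0,0.1,0.3,-0.6,0,0,0,0.1,0.397,-0.807,0.2,0,0,0.1,0.397,-0.807,0.22,0,0,0.1,0.397,-0.807,0.22,0,0,0.1]' --fingers 1

```text
time_s: 16.3
ee_pos: [0.4831, -0.0977, 0.1993]
tool_rot: [-0.248, 0.969, 0.002, -0.003]
contact_force: [-0.1, 0.6, 0.5]
width: 0.0934
grip_force: 0.0
```

```bash
python3 chk.py
```

```text
16.3 [ 0.48311984 -0.09772779  0.19928346] [-0.08060128  0.57008412  0.47253677] [-0.32 -0.03  1.53  0.    1.65 -2.39]
knob [0.47187134 0.0301613 ] 3.832779061504123 0.04333073994760318
band 3762 [ 0.48566736 -0.09785537] 31.601009368896484 0.10842050819461099
123 [-0.009 -0.009  0.006  0.005 -0.003 -0.095]
78 [-0.009 -0.009  0.006  0.004 -0.005  0.905]
150 [-0.009 -0.009  0.006  0.006 -0.002 -0.695]
```

Emit:
step_arm --targets '[-0.005,-0.006,0.2,0,0,0,-0.005,-0.006,0.4,0,0,0,-0.005,-0.006,0.55,0,0,0,-0.005,-0.006,0.65,0,0,0,-0.005,-0.006,0.7,0,0,0,-0.005,-0.006,0.7,0,0,0]'

```text
time_s: 16.95
ee_pos: [0.4857, -0.0974, 0.0975]
tool_rot: [-0.249, 0.969, 0.001, -0.001]
contact_force: [0.0, -0.3, 0.6]
width: 0.0939
grip_force: 0.0
```

Emit:
step_arm --targets '[0,0,0,0,0,0,0,0,0,0,0,0,0,0,0,0,0,0,0,0,0,0,0,0,0,0,0,0,0,0,0,0,0,0,0,0]' --fingers 0 --squeeze 25

```text
time_s: 17.55
ee_pos: [0.486, -0.0979, 0.0985]
tool_rot: [-0.248, 0.969, 0.001, 0.0]
contact_force: [-1.7, 3.5, 4.2]
width: 0.0617
grip_force: 25.0
```

```bash
cat > st.py <<'E'
from h import *
o=bot.get_obs();R=Ro.from_quat(o['tool_rot']).as_matrix()
print(o['time_s'],'p',o['ee_pos'].round(4),'F',o['contact_force'].round(1),'M',o['moment'].round(3),'tau6',round(o['joint_efforts'][5],3),'yaw',np.degrees(np.arctan2(R[1,1],R[0,1])).round(2),'j',np.round(o['joints'],2),'w',o['width'],o['grip_force'])
E
python3 st.py
```

```text
17.55 p [ 0.486  -0.0979  0.0985] F [-1.7  3.5  4.2] M [0.635 0.393 0.07 ] tau6 -0.024 yaw 118.75 j [-0.31  0.02  1.68  0.    1.44 -2.39] w 0.06173816131991063 25.000983774662018
```

Gripped on the band (61.7 mm). I screw down clockwise (positive about tool z), watching the moment.

Emit:
step_arm --targets '[0,0,0,0,0,0.15,0,0,0.001,0,0,0.3,0,0,0.001,0,0,0.45,0,0,0.002,0,0,0.6,0,0,0.003,0,0,0.75,0,0,0.003,0,0,0.9,0,0,0.003,0,0,0.9]'

```text
time_s: 18.25
ee_pos: [0.4862, -0.0988, 0.0981]
tool_rot: [0.102, 0.995, -0.0, 0.0]
contact_force: [-1.8, 1.2, 3.8]
width: 0.0619
grip_force: 25.0
```

```bash
python3 st.py
```

```text
18.25 p [ 0.4862 -0.0988  0.0981] F [-1.8  1.2  3.8] M [ 0.189  0.302 -0.036] tau6 0.471 yaw 78.25 j [-0.31  0.02  1.68 -0.    1.44 -1.68] w 0.061890344169226966 25.001825988292694
```

Emit:
step_arm --targets '[0,0,0,0,0,0.15,0,0,0.001,0,0,0.3,0,0,0.001,0,0,0.45,0,0,0.002,0,0,0.6,0,0,0.003,0,0,0.75,0,0,0.003,0,0,0.85,0,0,0.003,0,0,0.85]'

```text
time_s: 18.95
ee_pos: [0.4857, -0.0996, 0.0976]
tool_rot: [0.422, 0.907, -0.001, 0.0]
contact_force: [-3.5, -1.5, 5.8]
width: 0.0615
grip_force: 25.0
```

```bash
python3 st.py
```

```text
18.95 p [ 0.4857 -0.0996  0.0976] F [-3.5 -1.5  5.8] M [-0.406  0.656 -0.03 ] tau6 0.298 yaw 40.11 j [-0.32  0.02  1.68 -0.    1.44 -1.01] w 0.061545216977109074 25.002058446407318
```

Emit:
step_arm --targets '[0,0,0,0,0,0.1,0,0,0.001,0,0,0.2,0,0,0.001,0,0,0.2]'

```text
time_s: 19.25
ee_pos: [0.4856, -0.0997, 0.0975]
tool_rot: [0.492, 0.871, -0.001, 0.0]
contact_force: [-4.0, -2.5, 5.6]
width: 0.0618
grip_force: 25.0
```

```bash
python3 st.py
```

```text
19.25 p [ 0.4856 -0.0997  0.0975] F [-4.  -2.5  5.6] M [-0.459  0.796 -0.008] tau6 0.235 yaw 31.12 j [-0.32  0.02  1.68 -0.    1.44 -0.86] w 0.06177493936033621 25.00208616256714
```

Emit:
step_arm --targets '[0,0,0,0,0,0.1,0,0,0.001,0,0,0.2,0,0,0.001,0,0,0.2]'

```text
time_s: 19.55
ee_pos: [0.4854, -0.0998, 0.0974]
tool_rot: [0.558, 0.83, -0.001, 0.0]
contact_force: [-4.2, -1.3, 6.6]
width: 0.0612
grip_force: 25.0
```

```bash
python3 st.py
```

```text
19.55 p [ 0.4854 -0.0998  0.0974] F [-4.2 -1.3  6.6] M [-0.423  0.885 -0.043] tau6 0.236 yaw 22.11 j [-0.32  0.02  1.68 -0.    1.44 -0.7 ] w 0.06119388275775456 25.002270340919495
```

Emit:
step_arm --targets '[0,0,0,0,0,0.1,0,0,0.001,0,0,0.2,0,0,0.001,0,0,0.2]'

```text
time_s: 19.85
ee_pos: [0.4852, -0.0998, 0.0973]
tool_rot: [0.622, 0.783, -0.002, 0.0]
contact_force: [-5.1, -1.8, 6.8]
width: 0.0616
grip_force: 25.0
```

```bash
python3 st.py
```

```text
19.85 p [ 0.4852 -0.0998  0.0973] F [-5.1 -1.8  6.8] M [-0.526  1.065 -0.052] tau6 0.236 yaw 13.11 j [-0.32  0.02  1.68 -0.    1.44 -0.54] w 0.0615957292344031 25.002364218235016
```

Emit:
step_arm --targets '[0,0,0,0,0,0.1,0,0,0,0,0,0.2,0,0,0,0,0,0.2]'

```text
time_s: 20.15
ee_pos: [0.485, -0.0999, 0.0972]
tool_rot: [0.68, 0.733, -0.002, 0.0]
contact_force: [-6.3, -2.9, 6.1]
width: 0.0616
grip_force: 25.0
```

```bash
python3 st.py
```

```text
20.15 p [ 0.485  -0.0999  0.0972] F [-6.3 -2.9  6.1] M [-0.576  1.176  0.844] tau6 1.189 yaw 4.28 j [-0.32  0.02  1.68 -0.    1.44 -0.39] w 0.06163582013104225 25.00220239162445
```

Emit:
step_arm --targets '[0,0,0,0,0,0.1,0,0,0,0,0,0.2,0,0,0,0,0,0.2]'

```text
time_s: 20.45
ee_pos: [0.4848, -0.1001, 0.0969]
tool_rot: [0.736, 0.677, -0.002, 0.0]
contact_force: [-5.6, -3.7, 6.2]
width: 0.0617
grip_force: 25.0
```

```bash
python3 st.py
```

```text
20.45 p [ 0.4848 -0.1001  0.0969] F [-5.6 -3.7  6.2] M [-0.7    1.166  0.629] tau6 0.932 yaw -4.76 j [-0.32  0.02  1.68 -0.    1.44 -0.23] w 0.06167506861792788 25.00224530696869
```

Emit:
step_arm --targets '[0,0,0,0,0,0.1,0,0,0.001,0,0,0.2,0,0,0.001,0,0,0.2]'

```text
time_s: 20.75
ee_pos: [0.4843, -0.1006, 0.0965]
tool_rot: [0.787, 0.617, -0.003, 0.001]
contact_force: [-5.9, -5.4, 5.5]
width: 0.0614
grip_force: 25.0
```

```bash
python3 st.py
```

```text
20.75 p [ 0.4843 -0.1006  0.0965] F [-5.9 -5.4  5.5] M [-0.938  1.311  0.637] tau6 0.926 yaw -13.76 j [-0.32  0.03  1.68 -0.01  1.44 -0.07] w 0.061360820861437494 25.00243216753006
```

The stop was met around yaw 4–8° (moment 0.84 N m), then something slipped. I check the red dot to see whether the fingers slipped or the jar turned.

```bash
cat > dot.py <<'E'
from h import *
import sys
im,d,m=snap('wrist',sys.argv[1]);W=cloud(d,m);z=W[...,2]
S=np.array([.485,-.0985])
near=(np.hypot(W[...,0]-S[0],W[...,1]-S[1])<.032)&(z>.1)&(z<.113)
r,g,b=[im[...,i].astype(int) for i in range(3)]
wh=near&(r>110)&(g>110)&(b>100)
red=near&(r>90)&(g<.5*r)&(b<.5*r)
print(near.sum(),wh.sum(),red.sum())
c,R=cv2.minEnclosingCircle((W[near][:,:2]*1000).astype(np.float32));c=np.array(c)/1000;print(c,R)
if red.sum(): D=W[red].mean(0)[:2];print('dot',D,[np.degrees(np.arctan2(*(D-q)[::-1])).round(1) for q in (c,S)],np.hypot(*(D-c)))
E
python3 dot.py w6.png
```

```text
9159 397 0
[ 0.48502951 -0.09847949] 31.979450225830078
```

View pics/w6.png

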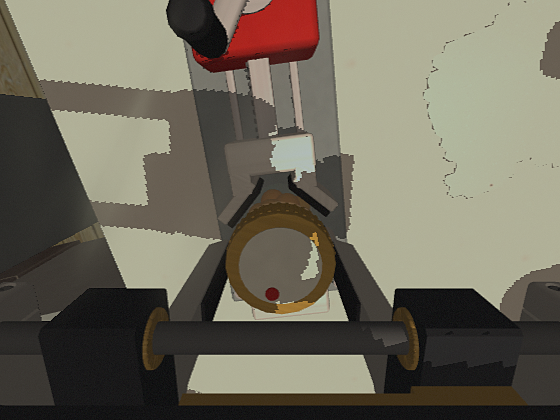

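Red dot at (272,294) is visible in shadow, and the band top is centred at about (281,265).

```bash
cat > dot.py <<'E'
from h import *
im,d,m=snap('wrist')
S=np.array([.4848,-.0981])
z=.1065
r,g,b=[im[...,i].astype(int) for i in range(3)]
v,u=np.mgrid[:420,:560]
red=(r>60)&(g<.45*r)&(b<.45*r)&(abs(u-281)<52)&(abs(v-266)<50)
D=atz(m,[v[red].mean()/420,u[red].mean()/560],z)[:2]
P=cloud(d,m);k=(P[...,2]>.103)&(P[...,2]<.111)&(abs(u-281)<57)&(abs(v-268)<55)
c,R=cv2.minEnclosingCircle((P[k][:,:2]*1000).astype(np.float32));c=np.array(c)/1000
print('n',red.sum(),'px',u[red].mean(),v[red].mean(),'dot',D,'c',c,R,'ang',[np.degrees(np.arctan2(*(D-q)[::-1])).round(1) for q in (c,S)],np.hypot(*(D-c)),np.hypot(*(D-S)))
E
python3 dot.py; python3 st.py
```

```text
n 134 px 271.7985074626866 293.76119402985074 dot [ 0.47690444 -0.11300334] c [ 0.48530188 -0.09935458] 32.15521240234375 ang [np.float64(-121.6), np.float64(-117.9)] 0.016025156603678915 0.016865631229905056
20.85 p [ 0.4843 -0.1007  0.0965] F [-6.6 -5.   5.9] M [-0.925  1.301  0.643] tau6 0.642 yaw -13.71 j [-0.32  0.03  1.68 -0.01  1.44 -0.08] w 0.06142848331794945 25.001992285251617
```

The dot moved by ~111° while the gripper turned 132°, so the fingers slid on the bottomed band and the jar stayed put. Now I back off 90°.

Emit:
step_arm --targets '[0,0,0,0,0,-0.1,0,0,-0.001,0,0,-0.25,0,0,-0.001,0,0,-0.4,0,0,-0.002,0,0,-0.55,0,0,-0.002,0,0,-0.7,0,0,-0.003,0,0,-0.85,0,0,-0.003,0,0,-1,0,0,-0.003,0,0,-1]'

```text
time_s: 21.65
ee_pos: [0.486, -0.1004, 0.0971]
tool_rot: [0.491, 0.871, -0.002, 0.001]
contact_force: [-1.5, -5.3, 2.5]
width: 0.0615
grip_force: 25.0
```

```bash
python3 st.py; python3 dot.py
```

```text
21.65 p [ 0.486  -0.1004  0.0971] F [-1.5 -5.3  2.5] M [-1.02   0.495  0.036] tau6 -0.507 yaw 31.14 j [-0.32  0.03  1.68 -0.    1.43 -0.86] w 0.06146917138950048 24.998831748962402
n 137 px 271.2116788321168 293.2919708029197 dot [ 0.48941442 -0.11485829] c [ 0.48597131 -0.09930811] 32.26677322387695 ang [np.float64(-77.5), np.float64(-74.6)] 0.01592680392469902 0.017381973388303214
```

Emit:
step_arm --targets '[0,0,0,0,0,-0.15,0,0,-0.001,0,0,-0.3,0,0,-0.001,0,0,-0.45,0,0,-0.002,0,0,-0.6,0,0,-0.002,0,0,-0.75,0,0,-0.003,0,0,-0.9,0,0,-0.003,0,0,-1,0,0,-0.003,0,0,-1,0,0,-0.003,0,0,-1]'

```text
time_s: 22.6
ee_pos: [0.487, -0.099, 0.0976]
tool_rot: [0.123, 0.992, -0.0, 0.001]
contact_force: [1.2, -3.7, 0.6]
width: 0.0614
grip_force: 25.0
```

```bash
python3 st.py; python3 dot.py
```

```text
22.6 p [ 0.487  -0.099   0.0976] F [ 1.2 -3.7  0.6] M [-0.575 -0.42  -0.009] tau6 0.035 yaw 75.91 j [-0.31  0.03  1.68 -0.    1.43 -1.64] w 0.06144064173108857 24.99864310026169
n 137 px 271.2043795620438 293.1678832116788 dot [ 0.50009696 -0.10719841] c [ 0.48631082 -0.09836444] 32.09963607788086 ang [np.float64(-32.7), np.float64(-30.7)] 0.016373656843948963 0.017798260264785103
```

The dot confirms about 89°. I add a degree and verify clamp and settle.

Emit:
step_arm --targets '[0,0,0,0,0,-0.02,0,0,0,0,0,-0.02,0,0,0,0,0,-0.02,0,0,0,0,0,-0.02,0,0,0,0,0,-0.02]'

```text
time_s: 23.15
ee_pos: [0.4869, -0.099, 0.0976]
tool_rot: [0.114, 0.993, -0.0, 0.001]
contact_force: [3.0, -3.9, 0.1]
width: 0.0616
grip_force: 25.0
```

```bash
python3 st.py; python3 dot.py; python3 chk.py w7.png | sed -n 2,3p
```

```text
23.15 p [ 0.4869 -0.099   0.0976] F [ 3.  -3.9  0.1] M [-0.78  -0.746  0.03 ] tau6 0.018 yaw 76.87 j [-0.31  0.02  1.68 -0.    1.43 -1.66] w 0.06156748842844768 24.997995793819427
n 136 px 271.1617647058824 293.2867647058824 dot [ 0.50028186 -0.10697683] c [ 0.48638806 -0.0982817 ] 32.24283218383789 ang [np.float64(-32.0), np.float64(-29.8)] 0.01639032640188364 0.01784617519191193
knob [0.47571368 0.0278747 ] 3.7308329911571954 0.04236667803408342
band 9512 [ 0.47865173 -0.09651958] 42.89784622192383 0.10652536704185633
```

View pics/w7.png

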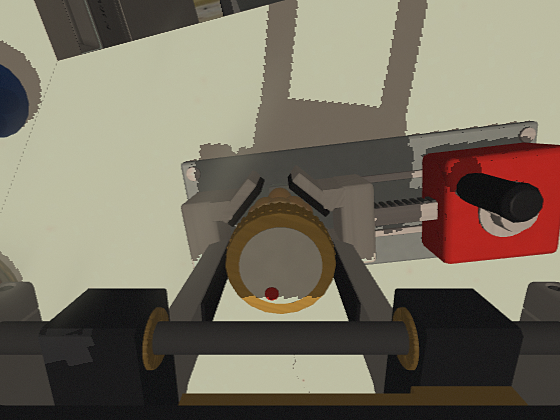

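The gripper is closed on the band, both jaws are on the jar, and the crank reads about 3.73 to 3.75. I hand in.

```bash
python3 -c "
from cell import bot
print(bot.sign_off())"
```

```text
the job is handed in; nothing more can be done
None
```

The job is handed in: the jar is clamped (crank pushed to about 15 N, resting at about 3.75 rad), and the band was bottomed, backed off about 90° and is still held closed in the gripper; the fingers slid about 20° on the band at the stop, but the red dot showed the jar itself did not turn.

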